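Start the loaded blood centrifuge

ROBOT

A 6-joint arm with a two-finger parallel gripper is mounted at the origin on the work surface. World frame = base frame: x ahead of the robot, y to its left, z up, the work surface at z = 0. Lengths are in m, angles in rad, forces in N, time in s.
With the tool pointing down it reaches from about 0.375 to 0.9 m from the base axis. Payload 3.1 kg.
Tool frame: the origin (TCP) lies at the centre of the arm's flange, where the gripper is bolted on; the fingertips stand 173 mm ahead of it and the grasp point (between the pads) lies 155 mm ahead of it; z points along the fingers, x is the direction in which the jaws open and shut, and the axes are right-handed (so a half turn about z gives the same grasp; the last joint's range is limited). The gripper opens to 85 mm and grips with 20 to 120 N. Pads are 22 mm wide; open, the fingers measure 114 mm over their backs; the gripper's body (76 mm by 85 mm) begins 54 mm behind the grasp point. The pads swing forward as they close: fully open they stand 13 mm farther back than shut.
Start: joints at [1.006, 0.527, 1.433, -0, 1.181, -0.178], TCP at [0.235, 0.579, 0.405] pointing down, gripper open.
Joint ranges: [-3.08, 3.08], [-0.75, 2.2], [0.22, 2.44], [-1.43, 4.57], [0, 2.65], [-2.85, 2.85]. Speed limits (rad/s): [2.79, 2.79, 3.14, 3.14, 3.14, 3.14].

INTERFACE

Orientations are given as a unit quaternion [x, y, z, w].
In Python, from station import manip gives the robot as it stands.
- The arm moves only by the shell command python3 -m jog 'ROWS' [OPENING] [FORCE]. ROWS is JSON, a list that holds one entry, the list of rows, each a list of 4 numbers: the shift along the world's x, y, z in mm, then the turn about the world's z in degrees. A call has exactly 8 rows; each row shifts and turns the commanded pose from where the row before left it; what a row does not reach is not made up. A row lasts 1/8 s, in which the tool goes at most 62.5 mm and 10.7 degrees, less where a joint would pass 70% of its speed; a pose out of reach is approached as far as the arm can. A call is refused whole if a number of a shift passes 62.5 or a number of a turn 10.7, either way. A call with a gripper value outside its range is refused whole. OPENING is the opening in per cent of the stroke, from 0 (shut) to 100 (fully open), set as the call begins (- or left out, the last holds). The fingers move at their own pace and stop on an object; FORCE is the grip in N (left out, the last holds). Time passes only in rows, so rows that do not move let the fingers close, or fill a call up. It gives the time, the measured TCP pose, the force and the opening at its end, in the units of the state.
- manip.sense(): the state, without advancing time (a new reading comes with each control period).
- manip.snapshot(name): name is "side" or "top"; returns the picture (420x560x3 uint8, red, green, blue); there is no depth.
- manip.camera_info(name): a dict with "fx", "fy", "cx", "cy" (pixels), "R" (3x3) and "t" (3): a world point X has camera coordinates R X + t. Camera axes: x right, y down, z forward; pixel columns grow to the right and rows downward; lengths in m; the calibration is good to about 2 mm. A picture is of the moment at which its call begins. camera_info takes no time and is no camera call.
- manip.sign_off(): hands the job in, once; it reports no verdict.
The state is a dict: "t": time; "q": joint angles; "qd": joint speeds; "tau": joint torques, N m; "tcp_pos": TCP position; "tool_rot": TCP orientation; "force": force on the tool from outside, world axes, zero at the start; "ft_torque": the same for the moment, N m; "finger_gap": opening from 0.0 (shut) to 1.0 (fully open).
Only numpy, scipy, OpenCV 4.12 (cv2) and the standard library are available. Lean on these libraries where they do the work, as an engineer would, in place of code of your own. Each camera call takes 0.05 s, during which the arm holds its last target. There are 200 camera calls.

TASK

The loaded centrifuge is off and its lid stands half open: with the closed fingertips, press the black power rocker over to on, then push the lid down until it clicks fully shut, then press the green start key right down and let it come back up. Do not start it before the lid is shut, do not press the red stop key or raise the lid, and leave the tubes, rack and other loose things on the bench where they are: nothing is to be picked up.

Things in the scene. Friction and masses are not known exactly. Their poses are not given: they have to be found in the camera images.
- centrifuge: White bench centrifuge, blue band, fixed, 260 wide (y) x 340 deep (x) x 193 mm high, lid shut. Origin: centre of its underside, on the bench. Own x: from the control panel at its front to the lid hinge at its back; y left, z up. The grey panel (own x -165 to -60 mm) slopes up to the lid by 0.26 rad; its surface is 132 mm high at own x = -113 mm, the row of keys. Deck under the lid: 165 mm high.
- rocker (a joint): Black power rocker with a white bar, 34 long (up the slope) x 24 mm wide, at the panel's right end (own y -98 mm). Rad: 0 = off, near half (panel's front edge side, with the bar) standing up by 0.32; 0.32 = on, near half flat along the panel, far half up. No spring: about 2 to 4 N on the near end, stays where left. On counts from 0.25.
- rocker_near_end (a point): Middle of the near end edge of the rocker's face, the end to press: 17 mm from the rocker's pivot, 9 mm off the panel when off, 4 mm off the panel when on. Its x axis points up the slope of the panel at off, z out of the panel.
- lid (a joint): Lid angle, rad: 0 = fully shut, grows as it opens; starts at 0.5 to 0.75, the stiff hinge keeps it where it is left. Pushing it down takes about 1 to 4 N near its front edge, then about 6 to 12 N through a spring catch between about 0.06 and 0.02; push on until it stops at 0, where the catch holds it. Shut counts below 0.015.
- lid_push (a point): Middle of the blue push strip (30 x 120 mm) on top of the lid near its front: 195 mm in front of the hinge line, 21 mm above the lid's lower face (193 mm above the bench when shut). Axes turn with the lid: x from front edge to hinge along its face, z out of its top. The front edge is 27 mm further forward. White slab 222 x 250 x 20 mm with a small round window.
- lid_hinge (a point): Middle of the lid's hinge line, 157 mm behind the centrifuge's centre, 172 mm above the bench, level with the lid's lower face; the line runs along the centrifuge's y. In front of it the lid rises as it opens.
- start_key (a joint): Travel of the green start key in m: 0 = up, 0.005 = right down; sprung, about 1.5 N to start and 5 N right down, it comes up again when let go. Moves along the normal of the panel. Counts as pressed from 0.0035, as back up below 0.001.
- start_key_top (a point): Centre of the top of the round green start key, 24 mm across, standing 8 mm off the panel when up. z axis out of the panel.
- stop_key (a joint): Travel of the red stop key in m, the same kind of key as start; leave it alone.
- stop_key_top (a point): Centre of the top of the round red stop key, 24 mm across, 51 mm to the left of the start key, 8 mm off the panel. Not to be pressed.
- tube_rack: White tube rack, 78 x 110 x 50 mm, loose, standing close to the right side of the centrifuge. Origin: centre of its underside. Leave it alone.
- tube_blue: Blood tube with blue cap, 16 mm across at the cap, 100 mm long, upright in the rack, its foot 10 mm above the bench and its cap 110 mm above the bench. Origin: its foot. Leave it alone.
- tube_yellow: The same, with a yellow cap. Leave it alone.
- tube_green: The same, with a green cap. Leave it alone.
- sample_jar: Clear jar with yellow cap, 54 mm across, 62 mm high, standing to the left of the centrifuge. Origin: centre of its underside. Leave it alone.
- marker: White marker pen with black cap, 133 mm long, 16 mm high, lying in front of the centrifuge. Origin: under its middle. Leave it alone.
- pipette: White pipette with yellow button, about 260 mm long along its x, 28 mm high, lying on the right of the bench. Origin: under its body. Leave it alone.
- tip_box: Blue box of yellow pipette tips, 120 x 85 x 57 mm, on the left of the bench. Origin: centre of its underside. Leave it alone.

How it is judged:
By the outcome, as a careful person would: the job done as asked, in the order asked, and still so for the second after the job is handed in, with the robot touching nothing.
It also fails if it takes over 48 s, if anything falls off the work surface, if the arm or the gripper's body presses on something with over 40 N, if the wrist force passes 120 N, or if a joint passes its speed limit or range.

## Working session

There is one attempt and no reset: what is moved stays moved. The work goes in short steps, Python scripts to look and compute and a shell command to move; the robot and the scene stay as the last step left them, time stands still between calls to the robot, and variables do not carry over. Pictures are saved under pics/ and viewed, about 8 in all and at most 12, crops included, and the job is handed in when it is done.

```bash
mkdir -p pics; ls; python3 - <<'E'
from station import manip
import cv2
for n in("side","top"):
    im=manip.snapshot(n); cv2.imwrite(f"pics/{n}0.png",im[:,:,::-1]); c=manip.camera_info(n); print(n,c)
s=manip.sense();print(s)
E
```

```text
pics
side {'fx': 381.6438265741449, 'fy': 381.6438265741449, 'cx': 286.2521976880144, 'cy': 215.38935035410066, 'R': array([[ 0.7655188 , -0.64305477, -0.021483  ],
       [-0.39066222, -0.43801187, -0.80964723],
       [ 0.51123771,  0.62819277, -0.58652353]]), 't': array([-0.48788329,  0.33455324,  0.82119559])}
top {'fx': 407.9362321727391, 'fy': 407.9362321727391, 'cx': 279.4710986047737, 'cy': 209.9386872736862, 'R': array([[ 0.0135061 , -0.99990651, -0.00213229],
       [-0.99367003, -0.01318396, -0.11156191],
       [ 0.11152337,  0.00362556, -0.9937552 ]]), 't': array([-0.03972063,  0.64056248,  1.149577  ])}
{'t': 0.1, 'q': array([ 1.00649750e+00,  5.28392301e-01,  1.43373805e+00,  2.37953470e-05,
        1.18140290e+00, -1.78485429e-01]), 'qd': array([ 0.00211851, -0.00366497, -0.00373035,  0.00097973,  0.00091344,
        0.00047548]), 'tau': array([ 2.97511478e-04, -4.43301737e+01, -1.78586823e+01, -2.47050839e-04,
        3.92108792e-03, -6.09476842e-06]), 'tcp_pos': array([0.23499799, 0.57882185, 0.4038309 ]), 'tool_rot': array([ 8.29554085e-01,  5.58425535e-01, -8.92753371e-04,  3.80259976e-04]), 'force': array([0.46005438, 0.1072115 , 0.19943116]), 'ft_torque': array([-0.0503028 , -0.00190478, -0.04807117]), 'finger_gap': 0.9995869552542443}
```

View pics/side0.png

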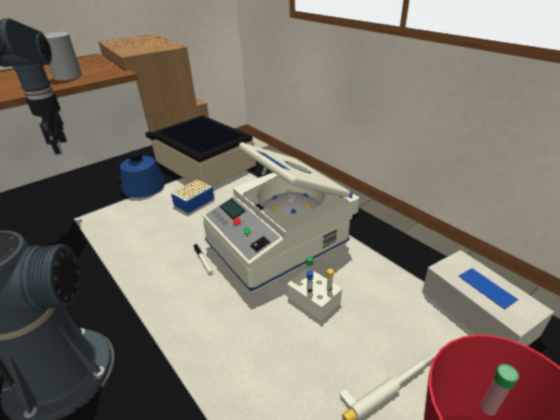

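View pics/top0.png

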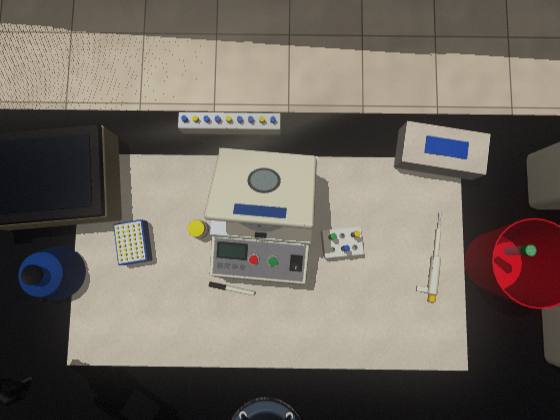

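The side view shows stop (236,222), start (247,231) and rocker (262,244). In the top view they are at (253,260), (273,262) and (296,263), with the lid strip at (260,211). Next I'll measure them.

```bash
cat > h.py <<'E'
import numpy as np, cv2
from station import manip
C={n:manip.camera_info(n) for n in("side","top")}
def ray(n,uv):
    c=C[n]; d=c["R"].T@np.array([(uv[0]-c["cx"])/c["fx"],(uv[1]-c["cy"])/c["fy"],1]); return -c["R"].T@c["t"],d
def onz(n,uv,z):
    o,d=ray(n,uv); return o+d*(z-o[2])/d[2]
def tri(a,b):
    (o1,d1),(o2,d2)=ray("side",a),ray("top",b)
    s=np.linalg.lstsq(np.c_[d1,-d2],o2-o1,rcond=None)[0]
    p,q=o1+d1*s[0],o2+d2*s[1]; return (p+q)/2,np.linalg.norm(p-q)
def proj(n,X):
    c=C[n]; x=c["R"]@np.asarray(X)+c["t"]; return np.array([c["fx"]*x[0]/x[2]+c["cx"],c["fy"]*x[1]/x[2]+c["cy"]])
def blob(im,lo,hi,box):
    x0,y0,x1,y1=box
    m=cv2.inRange(cv2.cvtColor(im[y0:y1,x0:x1],cv2.COLOR_RGB2HSV),lo,hi)
    n,l,st,ce=cv2.connectedComponentsWithStats(m)
    i=1+np.argmax(st[1:,4]); return ce[i]+[x0,y0],st[i]
E
python3 - <<'E'
from h import *
S=cv2.imread("pics/side0.png")[:,:,::-1];T=cv2.imread("pics/top0.png")[:,:,::-1]
g=((45,100,50),(85,255,255)); r=((0,130,80),(8,255,255)); b=((105,100,40),(130,255,255)); k=((0,0,0),(179,255,45))
for nm,c,sb,tb in(("start",g,(235,220,260,242),(262,250,285,275)),("stop",r,(225,210,246,230),(242,248,264,272)),("rocker",k,(245,230,280,255),(286,250,306,275)),("strip",b,(245,140,300,180),(225,195,295,225))):
    a,sa=blob(S,*c,sb);t,st=blob(T,*c,tb);print(nm,a,sa[2:],t,st[2:],*[np.round(v,4) for v in tri(a,t)],onz("top",t,.14).round(4))
v=np.hstack([cv2.resize(S[190:275,195:295],(400,340),interpolation=2),cv2.resize(T[225:295,200:320],(400,233),interpolation=2) if 0 else cv2.resize(T[215:300,205:305],(400,340),interpolation=2)])
w=np.hstack([cv2.resize(S[130:195,235:365],(400,200),interpolation=2),cv2.resize(T[140:240,195:330],(400,200),interpolation=2)])
cv2.imwrite("pics/c1.png",np.vstack([v,w])[:,:,::-1])
E
```

```text
start [246.42105263 230.23684211] [ 8  7 38] [272.49122807 261.21052632] [ 8  9 57] [ 0.4943 -0.015   0.1355] 0.0001 [ 0.4944 -0.0151  0.14  ]
stop [236.3125     220.41666667] [ 8  8 48] [253.03389831 259.44067797] [ 9  8 59] [0.4979 0.0362 0.1368] 0.0007 [0.4983 0.0358 0.14  ]
rocker [260.10526316 243.6       ] [16 13 95] [295.16666667 258.29166667] [ 8  8 24] [ 0.4993 -0.0726  0.1247] 0.008 [ 0.5027 -0.0743  0.14  ]
strip [274.         160.69230769] [21 13 26] [259.54491018 210.56087824] [ 53  14 501] [0.6127 0.0126 0.2833] 0.0035 [0.627  0.0212 0.14  ]
```

View pics/c1.png

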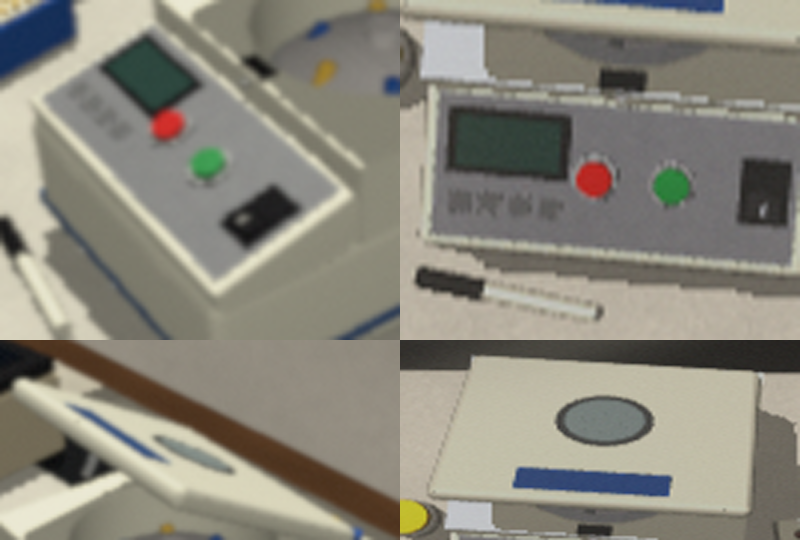

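```bash
python3 - <<'E'
from h import *
T=cv2.imread("pics/top0.png")[:,:,::-1]
st=onz("top",(272.49,261.21),.1397)[:2]; sp=onz("top",(253.03,259.44),.1397)[:2]
print("d",np.linalg.norm(sp-st))
d=cv2.cvtColor(T,cv2.COLOR_RGB2HSV)[246:280,284:308,2]
m=(d<70).astype(np.uint8); n,l,s,c=cv2.connectedComponentsWithStats(m); i=1+np.argmax(s[1:,4]); mi=cv2.minAreaRect(np.argwhere(l==i)[:,::-1].astype(np.float32)); rc=np.array(mi[0])+[284,246]; print(mi,rc,s[i])
rk=onz("top",rc,.136)[:2]
e=sp-st; yaw=np.arctan2(-e[0],e[1]); e2=st-rk; yaw2=np.arctan2(-e2[0],e2[1]); print("yaw",yaw,yaw2,"rk",rk,"st",st,np.linalg.norm(e2))
e3=sp-rk; yaw=np.arctan2(-e3[0],e3[1]); ux=np.array([np.cos(yaw),np.sin(yaw)]); uy=np.array([-ux[1],ux[0]])
al=.26
key_x=-.113-.008*np.sin(al)
O=np.array([ (st+sp)@ux/2-key_x, rk@uy+.098]); O=ux*O[0]+uy*O[1]
W=lambda x,y:O+ux*x+uy*y
print("yaw",yaw,"O",O,"start own",(st-O)@ux,(st-O)@uy,"rocker own",(rk-O)@ux,(rk-O)@uy)
S,T_=(274,160.7),(259.54,210.56)
for th in np.arange(.45,.8,.05):
    X=np.r_[W(.157-.195*np.cos(th)+.021*np.sin(th),0),.172+.195*np.sin(th)+.021*np.cos(th)]
    print(round(th,2),X.round(4),proj("top",X).round(1),proj("side",X).round(1))
for nm,x,z,y in(("near_end",-.113-.017*np.cos(al)-.009*np.sin(al),.132-.017*np.sin(al)+.009*np.cos(al),-.098),):
    X=np.r_[W(x,y),z];print(nm,x,X.round(4),proj("top",X),proj("side",X))
E
```

```text
d 0.05109056797153724
((12.0, 16.5), (15.0, 12.0), 90.0) [296.  262.5] [  6   9  13  16 183]
yaw -0.0764564424983869 -0.04170624182679846 rk [ 0.49177766 -0.07668962] st [ 0.49434768 -0.01510351] 0.061639709816271544
yaw -0.057455242349581916 O [0.61178741 0.01456957] start own -0.11554200626148489 -0.03636793430569926 rocker own -0.11457128256878962 -0.098
0.45 [0.6024 0.0151 0.2757] [259.  214.7] [269.7 164.4]
0.5 [0.6077 0.0148 0.2839] [259. 212.] [271.3 160.9]
0.55 [0.6135 0.0145 0.2918] [259.  209.1] [273.  157.4]
0.6 [0.6197 0.0141 0.2994] [259.1 206. ] [274.9 154. ]
0.65 [0.6262 0.0137 0.3067] [259.1 202.8] [276.8 150.7]
0.7 [0.6331 0.0133 0.3137] [259.2 199.3] [279.  147.4]
0.75 [0.6404 0.0129 0.3203] [259.3 195.6] [281.2 144.2]
near_end -0.1317423545953161 [ 0.4746 -0.0757  0.1363] [295.56877079 269.10511834] [254.1384156  244.70091995]
```

```bash
python3 -m jog '[[[19,-55,0,2.5],[19,-55,0,2.5],[19,-55,0,2.5],[19,-55,0,2.5],[19,-55,0,2.5],[19,-55,0,2],[19,-55,0,2],[19,-55,0,2]]]' 0 40
python3 -m jog '[[[20,-54,0,0],[20,-54,0,0],[20,-54,0,0],[20,-53,0,0],[0,0,-20,0],[0,0,-20,0],[0,0,-10,0],[0,0,0,0]]]'
python3 - <<'E'
from h import *
s=manip.sense();tip=s["tcp_pos"]-[0,0,.173];print(s["t"],tip,s["tool_rot"],s["force"],s["finger_gap"],proj("top",tip),proj("side",tip))
S=manip.snapshot("side");T=manip.snapshot("top")
v=np.hstack([cv2.resize(S[180:270,200:290],(400,400),interpolation=2),cv2.resize(T[205:295,225:315],(400,400),interpolation=2)])
cv2.imwrite("pics/c2.png",v[:,:,::-1])
E
```

```text
t: 1.1
tcp_pos: [0.3874, 0.1373, 0.4047]
tool_rot: [0.729, 0.685, 0.0, 0.0]
force: [0.4, -0.3, -1.4]
finger_gap: 0.001
t: 2.1
tcp_pos: [0.4669, -0.0757, 0.3541]
tool_rot: [0.729, 0.685, -0.0, -0.001]
force: [0.0, 0.0, 0.6]
finger_gap: 0.006
2.1 [ 0.46694857 -0.07573309  0.18111643] [ 7.28924888e-01  6.84593058e-01 -3.71633733e-04 -8.45268626e-04] [0.00343635 0.03074291 0.59147479] 0.0060684221478580465 [296.21594993 272.78801598] [250.1918784  231.67485329]
```

View pics/c2.png

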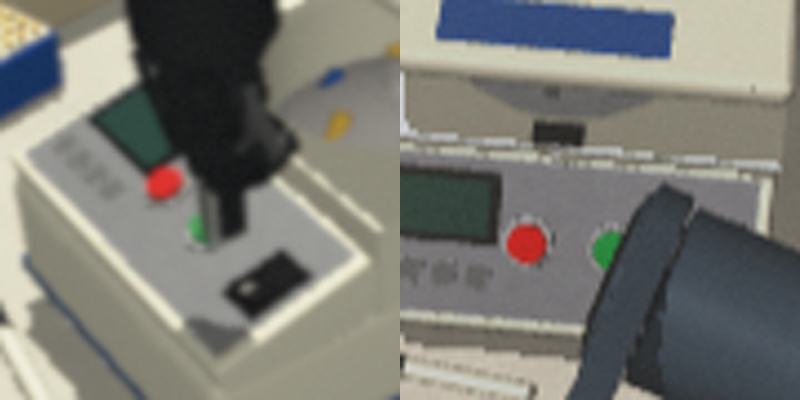

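The fingertips are over the near end of the rocker, at side pixel (250,235), which agrees with the prediction. I'll descend and press.

```bash
python3 -m jog '[[[0,0,-20,0],[0,0,-14,0],[0,0,-7,0],[0,0,-2,0],[0,0,-1,0],[0,0,-1,0],[0,0,-1,0],[0,0,-1,0]]]'
python3 -m jog '[[[0,0,-1,0],[0,0,0,0],[0,0,-1,0],[0,0,0,0],[0,0,-0.5,0],[0,0,0,0],[0,0,0,0],[0,0,0,0]]]'
```

```text
t: 3.2
tcp_pos: [0.4673, -0.076, 0.308]
tool_rot: [0.729, 0.685, 0.0, 0.0]
force: [-0.1, 0.8, 1.8]
finger_gap: -0.002
t: 4.2
tcp_pos: [0.4672, -0.076, 0.3052]
tool_rot: [0.729, 0.685, 0.0, 0.0]
force: [0.4, -0.4, 2.3]
finger_gap: 0.002
```

```bash
python3 -m jog '[[[0,0,-0.5,0],[0,0,0,0],[0,0,-0.5,0],[0,0,0,0],[0,0,-0.5,0],[0,0,0,0],[0,0,0,0],[0,0,0,0]]]'
```

```text
t: 5.2
tcp_pos: [0.4672, -0.076, 0.3049]
tool_rot: [0.729, 0.685, 0.0, 0.001]
force: [-1.7, -0.4, 12.4]
finger_gap: -0.001
```

```bash
python3 -m jog '[[[0,0,40,0],[0,0,54,0],[0,0,54,0],[0,0,54,0],[36,22,0,0],[36,23,0,0],[36,23,0,0],[35,23,0,0]]]'
python3 - <<'E'
from h import *
s=manip.sense();tip=s["tcp_pos"]-[0,0,.173];print(s["t"],tip,s["force"],proj("top",tip),proj("side",tip))
S=manip.snapshot("side");T=manip.snapshot("top")
v=np.hstack([cv2.resize(S[200:270,210:300],(400,311),interpolation=2),cv2.resize(S[110:200,225:315],(400,311),interpolation=2)])
cv2.imwrite("pics/c3.png",v[:,:,::-1])
E
```

```text
t: 6.2
tcp_pos: [0.6107, 0.016, 0.5046]
tool_rot: [0.729, 0.685, -0.001, -0.001]
force: [-0.5, -0.7, -0.5]
finger_gap: -0.002
6.2 [0.61066428 0.01595154 0.33156258] [-0.4934258  -0.68618019 -0.51778689] [257.36690939 208.36049901] [271.05428846 143.22007982]
```

View pics/c3.png

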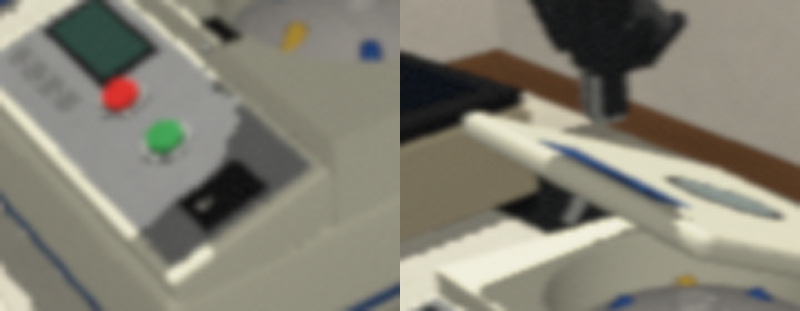

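The rocker stays put, with its bar near crop (205,205), and nothing else has shifted. The tips hang above the blue strip. Now I'll push the lid down along its arc.

```bash
python3 -m jog '[[[0,0,-25,0],[0,0,-10,0],[-2,0,-6,0],[-4,0.3,-8,0],[-6,0.3,-10,0],[-6,0.3,-10,0],[-5,0.3,-10,0],[-4.5,0.3,-10,0]]]'
python3 -m jog '[[[-4,0.3,-10,0],[-3,0.2,-10,0],[-2,0.1,-8,0],[-1.5,0.1,-7,0],[-1,0,-5,0],[-0.5,0,-3,0],[0,0,-1,0],[0,0,0,0]]]'
```

```text
t: 7.3
tcp_pos: [0.5824, 0.0166, 0.4161]
tool_rot: [0.729, 0.685, 0.0, 0.0]
force: [1.1, 0.5, 0.5]
finger_gap: -0.003
t: 8.3
tcp_pos: [0.5706, 0.0174, 0.3749]
tool_rot: [0.729, 0.685, 0.001, 0.001]
force: [-2.6, 1.1, 12.7]
finger_gap: -0.003
```

```bash
python3 -m jog '[[[0,0,-2,0],[0,0,-2,0],[0,0,-2,0],[0,0,-1,0],[0,0,-1,0],[0,0,-1,0],[0,0,0,0],[0,0,0,0]]]'
```

```text
t: 9.3
tcp_pos: [0.5703, 0.0173, 0.3653]
tool_rot: [0.729, 0.685, -0.0, -0.0]
force: [-3.8, -0.2, 12.1]
finger_gap: 0.001
```

```bash
python3 -m jog '[[[0,0,-1,0],[0,0,0,0],[0,0,-1,0],[0,0,0,0],[0,0,-1,0],[0,0,0,0],[0,0,0,0],[0,0,0,0]]]'
```

```text
t: 10.3
tcp_pos: [0.5701, 0.0174, 0.3651]
tool_rot: [0.729, 0.685, 0.0, 0.001]
force: [-7.6, 1.5, 25.2]
finger_gap: 0.002
```

```bash
python3 -m jog '[[[0,0,15,0],[0,0,30,0],[-20,-8,10,0],[-20,-8,0,0],[-20,-8,0,0],[-20,-8,0,0],[0,0,0,0],[0,0,0,0]]]'
python3 - <<'E'
from h import *
s=manip.sense();tip=s["tcp_pos"]-[0,0,.173];print(s["t"],tip,s["force"],proj("top",tip),proj("side",tip))
S=manip.snapshot("side");T=manip.snapshot("top")
t,st=blob(T,(105,100,40),(130,255,255),(225,195,295,245));print(t,st)
print("strip expected shut",proj("top",[.5738,.0168,.193]))
v=np.hstack([cv2.resize(S[150:270,195:360],(413,300),interpolation=2),cv2.resize(T[145:285,200:320],(350,300),interpolation=2)])
cv2.imwrite("pics/c4.png",v[:,:,::-1])
E
```

```text
t: 11.3
tcp_pos: [0.4915, -0.0148, 0.4158]
tool_rot: [0.729, 0.684, 0.0, 0.0]
force: [1.0, 0.0, -0.6]
finger_gap: -0.001
11.3 [ 0.49147634 -0.01480884  0.24279839] [ 0.9772647   0.03353963 -0.60349489] [271.51064615 263.01638629] [241.7595953  195.68324729]
[260.00938086 229.53846154] [ 11  27  49  16 533]
strip expected shut [259.83718178 229.35737875]
```

View pics/c4.png

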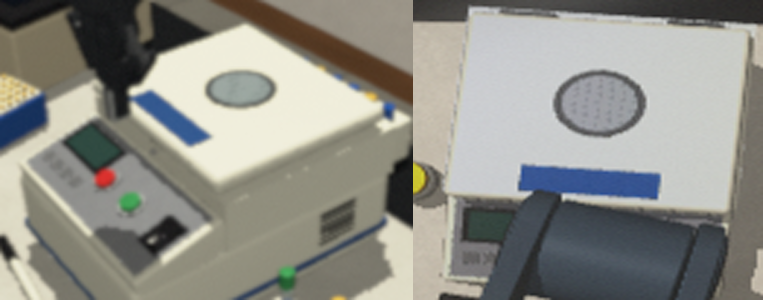

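The lid is shut: its strip is at (260.0,229.5) in the top view, against an expected (259.8,229.4). I'll press the start key.

```bash
python3 -m jog '[[[0,0,-30,0],[0,0,-35,0],[0,0,-20,0],[0,0,-11,0],[0,0,-2,0],[0,0,-1,0],[0,0,-1,0],[0,0,-1,0]]]'
python3 -m jog '[[[0,0,-1,0],[0,0,-1,0],[0,0,-1,0],[0,0,-1,0],[0,0,-1,0],[0,0,0,0],[0,0,0,0],[0,0,0,0]]]'
```

```text
t: 12.4
tcp_pos: [0.4908, -0.0148, 0.3152]
tool_rot: [0.729, 0.685, 0.0, 0.001]
force: [0.4, 0.6, -0.4]
finger_gap: -0.001
t: 13.4
tcp_pos: [0.4911, -0.0149, 0.31]
tool_rot: [0.729, 0.685, 0.0, 0.001]
force: [2.6, 0.1, 5.4]
finger_gap: -0.004
```

```bash
python3 -m jog '[[[0,0,-0.5,0],[0,0,0,0],[0,0,-0.5,0],[0,0,0,0],[0,0,-0.5,0],[0,0,-0.5,0],[0,0,0,0],[0,0,0,0]]]'
```

```text
t: 14.4
tcp_pos: [0.4912, -0.0149, 0.3091]
tool_rot: [0.729, 0.685, 0.001, 0.001]
force: [0.6, 0.5, 12.8]
finger_gap: 0.003
```

It reached the hard stop at tip z 0.136 m, as predicted. I'll release, retreat and check.

```bash
python3 -m jog '[[[0,0,10,0],[0,0,30,0],[0,0,50,0],[0,0,50,0],[-10,50,20,0],[-10,55,0,0],[-10,55,0,0],[-10,55,0,0]]]'
python3 -m jog '[[[-10,55,0,0],[-10,55,0,0],[-5,40,0,0],[0,0,0,0],[0,0,0,0],[0,0,0,0],[0,0,0,0],[0,0,0,0]]]'
python3 - <<'E'
from h import *
s=manip.sense();print(s["t"],s["force"])
S=manip.snapshot("side");T=manip.snapshot("top")
for n,A in(("side",S),("top",T)):
    B=cv2.imread(f"pics/{n}0.png")[:,:,::-1]; g=((45,100,50),(85,255,255))
    bx=(235,220,260,242) if n=="side" else (262,250,285,275)
    print(n,"key",blob(B,*g,bx)[0],blob(A,*g,bx)[0])
t,st=blob(T,(105,100,40),(130,255,255),(225,195,295,245));print(t)
B=cv2.imread("pics/side0.png")[:,:,::-1]
f=lambda I:cv2.resize(I[215:260,225:285],(400,300),interpolation=2)
cv2.imwrite("pics/c5.png",np.vstack([np.hstack([f(B),f(S)]),np.hstack([cv2.resize(T[130:310,160:400],(400,300),interpolation=2),cv2.resize(T[245:281,264:312],(400,300),interpolation=2)])])[:,:,::-1])
E
```

```text
t: 15.4
tcp_pos: [0.4492, 0.2016, 0.4669]
tool_rot: [0.729, 0.684, -0.002, -0.001]
force: [1.0, 0.1, 0.5]
finger_gap: -0.001
t: 16.4
tcp_pos: [0.4259, 0.3496, 0.4678]
tool_rot: [0.729, 0.684, -0.0, 0.0]
force: [-0.6, 0.6, 0.3]
finger_gap: -0.001
16.4 [-0.62863159  0.58894705  0.3139118 ]
side key [246.42105263 230.23684211] [246.42105263 230.23684211]
top key [272.49122807 261.21052632] [272.49122807 261.21052632]
[260.086629   229.52354049]
```

View pics/c5.png

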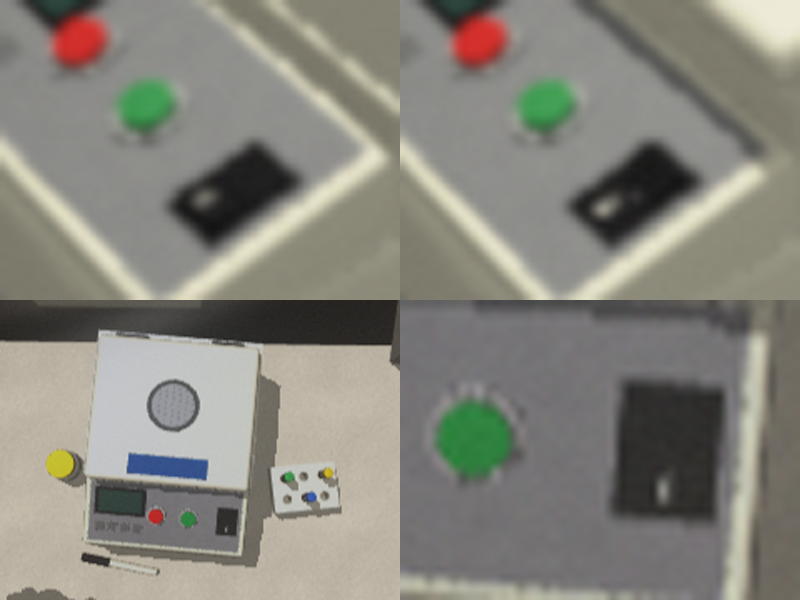

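The rocker's far half now stands up and its bar lies lower, so it is on. The lid is shut, the key is up, and the loose things haven't moved. I'll hand it in.

```bash
python3 -c "
from station import manip
print(manip.sign_off())"
```

```text
the job is handed in; nothing more can be done
None
```

The job is done and handed in at about 16.5 s of the 48 s. I pressed the power rocker to on, pushed the lid shut, then pressed the start key right down and let it come back up, in that order, with the fingers closed.

- **Rocker:** it reached a hard stop at the expected height with about 12 N. The last picture shows its near half down. Its angle isn't reported, so "on" rests on the stop height, the force and the picture.
- **Lid:** it went through the catch and stopped at the strip's shut height (tip 192 mm, expected 193 mm) under 25 N. The strip is still within about 0.3 px of its expected shut position in the last top view.
- **Start key:** it reached its stop at the predicted depth with about 13 N. Afterwards its position in both views was exactly where it started.
- **Everything else:** in the last views the arm was clear of everything. I never moved onto the stop key, and by eye the rack, tubes, jar and marker look unmoved. That final view did not show the tip box or pipette.

No check failed or disagreed.

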